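# Change over the two drop-front cabinets on the watchmaker's bench

### The job

Of the two green cabinets on the bench, one stands with its drop-down front hanging open and the other is shut. We are done with the open one: first push its front up until it is shut, then pull the front of the other cabinet all the way down so that its collets are at hand, and let go.

Things in the scene. Friction and masses are not known exactly. Their poses are not given: they have to be found in the camera images.
- door_a_knob (a point): centre of the black 26 mm ball knob of the front hanging open at the start. It stands on a 9 mm stem in the door's plane, mid-width, 40 mm beyond the top edge. Axes turn with the door: z from hinge line to ball (hinge line 175 mm along -z), y along the hinge line, always level, x into the cabinet when shut. Ball height 246 mm when shut. It pivots freely in a pinch from above.
- door_a (a joint): hinge angle of the front hanging open at the start, rad: 0 shut, 1.5 fully down on its stop (ball 83 mm above the bench). Stiff hinge: stays where left, takes up to 6 N at the ball. Green panel 196 wide, 134 high, 12 thick, hinged at the bottom 71 mm above the bench, falling towards the robot. Fixed cabinet 200 wide, 160 deep, 208 high; two twins, either one on the left.
- door_b_knob (a point): centre of the black 26 mm ball knob of the front shut (or barely ajar) at the start. It stands on a 9 mm stem in the door's plane, mid-width, 40 mm beyond the top edge. Axes turn with the door: z from hinge line to ball (hinge line 175 mm along -z), y along the hinge line, always level, x into the cabinet when shut. Ball height 246 mm when shut. It pivots freely in a pinch from above.
- door_b (a joint): hinge angle of the front shut (or barely ajar) at the start, rad: 0 shut, 1.5 fully down on its stop (ball 83 mm above the bench). Stiff hinge: stays where left, takes up to 6 N at the ball. Panel and cabinet exactly like the other's.

How it is judged:
On the way, in this order (a step that is already met when the one before it is completed fails the run):
1. the front that hung open is pushed up shut, the other front not yet pulled down (value of joint door_a below 0.14 rad and value of joint door_b below 0.4 rad), for 0.2 s.
2. the other front is pulled all the way down (value of joint door_b above 1.32 rad), for 0.2 s.
At the end, for the whole second after the job is handed in: The door that hung open at the start is shut (within 0.14 rad, 8 degrees), the other hangs fully down (beyond 1.32 rad, within about 10 degrees of its stop at 1.5), and both are at rest (value of joint door_a below 0.14 rad and value of joint door_b above 1.32 rad and velocity of joint door_a between -0.05 and 0.05 rad/s and velocity of joint door_b between -0.05 and 0.05 rad/s); the robot touches nothing.
It also fails if it takes over 59 s, if anything falls off the work surface, if the arm or the gripper's body presses on something with over 40 N, if the wrist force passes 120 N, or if a joint passes its speed limit or range.

### The arm

A 7-joint arm with a two-finger parallel gripper is mounted at the origin on the work surface. World frame = base frame: x ahead of the robot, y to its left, z up, the work surface at z = 0. Lengths are in m, angles in rad, forces in N, time in s.
With the tool pointing down it reaches from about 0.4 to 0.9 m from the base axis. Payload 5.6 kg.
Tool frame: the origin (TCP) lies at the very end of the fingers, on their centre line; the grasp point (between the pads) lies 19 mm behind it (r.grip_point_offset is the distance from the TCP to the grasp point, in m); y points along the fingers, z is the direction in which the jaws open and shut, and the axes are right-handed (so a half turn about y gives the same grasp; the last joint's range is limited). The gripper opens to 92 mm and grips with 3 to 60 N. Pads are 20 mm wide; open, the fingers measure 128 mm over their backs; the gripper's body (75 mm by 189 mm) begins 69 mm behind the grasp point.
Start: joints at [1.214, 0.468, -0.012, 1.603, 0.006, 1.071, -0.056], TCP at [0.201, -0.618, 0.191] pointing down, gripper open.
Joint ranges: [-2.53, 2.53], [-0.31, 2.02], [-1.57, 1.55], [0.28, 2.44], [-1.29, 4.43], [0.15, 1.84], [-2.92, 2.92]. Speed limits (rad/s): [2.57, 2.57, 3.14, 3.14, 3.14, 3.14, 3.14].

### API

Orientations are given as [roll, pitch, yaw] about the fixed x, y, z axes, in that order (R = Rz(yaw) Ry(pitch) Rx(roll)).
In Python, from bench import status, read_camera, get_calibration, r, silhouettes, pinpoint gives the robot as it stands. The module is installed in compiled form; this text tells all that it offers.
- The arm moves only by the tool play_rows, never from a script. Its argument "deltas" is a list of rows, each a list of 7 numbers: the shift along the tool's x, y, z in m, then the turn, a rotation vector about the tool's x, y, z in rad, then the opening in per cent of the stroke, from 0 (shut) to 100 (fully open). A call has 1 to 5 rows; each row is the pose to reach, as a shift and turn from the pose measured when the call began, along the tool's axes at that moment; what a row does not reach only later rows make up. A row lasts 1/12 s, in which the tool goes at most 41.7 mm and 7.16 degrees, less where a joint would pass 70% of its speed; a pose out of reach is approached as far as the arm can. A call with a gripper value outside its range is refused whole. The fingers move at their own pace and stop on an object; "newtons" is the grip in N (left out, the last holds). Time passes only in rows, so rows that repeat a pose let the fingers close. It gives the time, the measured TCP pose, the force and the opening at its end, in the units of the state.
- status.sense(): the state, without advancing time (a new reading comes with each control period).
- read_camera(name): name is "scene" or "top" or "wrist"; returns the picture (480x640x3 uint8, red, green, blue); there is no depth.
- get_calibration(name): a dict with "K" (3x3 intrinsics, pixels), "k1" (the pictures are not rectified: a ray, as slopes to the right and down, at radius r is drawn at 1 + k1 r^2 times it, then the intrinsics apply), "xyz" and "attitude" of the camera in the world. Camera axes: x right, y down, z forward; pixel columns grow to the right and rows downward; lengths in m; the calibration is good to about 2 mm. A picture is of the moment at which its call begins: read the wrist's pose just before it. get_calibration takes no time and is no camera call; for the wrist camera it gives the pose at the moment of the call.
- r.hand_in(): hands the job in, once; it reports no verdict.
Trained networks look in the newest picture that a camera, given by its name, has taken for a name from the list of things; names that differ only in an ending like _2 or _b are one class to them, and where a whole thing is asked for, a point or a joint stands for the part that bears it (a point fixed in the world has none). Each returns a list of dicts, best first, with "p" (0 to 1); they miss things now and then, are a little off and sometimes report something else, mostly with a low value. They report only what shows in the picture. A call takes as long as a camera call.
- silhouettes(camera, name): "pixels" (480x640 bool, what is visible of it).
- pinpoint(camera, name): "at" ([x, y, z] in m, in the coordinates of the camera as it stood for that picture, good to about 4 mm: a listed point, or the origin of a listed thing).
The state is a dict: "time": time; "joint_pos": joint angles; "joint_velocities": joint speeds; "joint_efforts": joint torques, N m; "position": TCP position; "orientation": TCP orientation; "ft_force": force on the tool from outside, world axes, zero at the start; "ft_torque": the same for the moment, N m; "gripper_width": opening from 0.0 (shut) to 1.0 (fully open).
Only numpy, scipy, OpenCV 4.12 (cv2) and the standard library are available. Lean on these libraries where they do the work, as an engineer would, in place of code of your own. Each camera call takes 0.05 s, during which the arm holds its last target. There are 200 camera calls.

## Working session

There is one attempt and no reset: what is moved stays moved. The work goes in short steps, Python scripts to look and compute and a tool call to move; the robot and the scene stay as the last step left them, time stands still between calls to the robot, and variables do not carry over. Pictures are saved under pics/ and viewed, about 8 in all and at most 12, crops included, and the job is handed in when it is done.

Besides the shell and the picture viewer there is one more tool, called after ">>>" by a JSON object that holds its "api" and its "payload". play_rows: Moves the arm, as the interface text tells. Its arguments: {"type":"object","properties":{"deltas":{"type":"array","items":{"type":"array","items":{"type":"number"}}},"newtons":{"type":"number"}},"required":["deltas"]}

```bash
mkdir -p pics
cat > h.py <<'E'
import numpy as np, cv2
from scipy.spatial.transform import Rotation as R
from bench import status, read_camera, get_calibration, r, silhouettes, pinpoint
def rot(a): return R.from_euler('xyz',a).as_matrix()
def world(cal,p): return rot(cal['attitude'])@np.array(p)+np.array(cal['xyz'])
def look(cam,names):
    cal=get_calibration(cam); im=read_camera(cam)
    for n in names:
        for d in pinpoint(cam,n): print(cam,n,round(d['p'],2),world(cal,d['at']).round(4))
    return im,cal
def tool():
    s=status.sense(); return np.array(s['position']),rot(s['orientation']),s
def delta(target):
    p,M,s=tool(); return (M.T@(np.array(target)-p)).round(4)
E
python3 - <<'E'
from h import *
p,M,s=tool(); print(s['time'],p,M.round(3),s['gripper_width'],r.grip_point_offset)
ims=[]
for c in("scene","top"):
    im,cal=look(c,["door_a_knob","door_b_knob"]); ims.append(im); print(cal['xyz'],cal['attitude'])
cv2.imwrite('pics/a.png',cv2.resize(np.hstack(ims)[:,:,::-1],(800,300)))
E
```

```text
0.0 [ 0.20035751 -0.61772262  0.19026081] [[-0.951 -0.001  0.309]
 [-0.309  0.002 -0.951]
 [ 0.    -1.    -0.002]] 0.9996147722136907 0.0187
scene door_a_knob 0.87 [ 0.4481 -0.1601  0.1313]
scene door_b_knob 0.98 [0.5999 0.1875 0.2468]
[0.57666174 0.29341764 1.13834151] [-2.81821994 -0.00654674 -2.98416704]
top door_a_knob 0.65 [ 0.4523 -0.1553  0.1307]
top door_b_knob 0.6 [0.5964 0.1887 0.2522]
[0.58479754 0.01182931 0.84144603] [-3.0435889  -0.03695898 -1.56892586]
```

View pics/a.png

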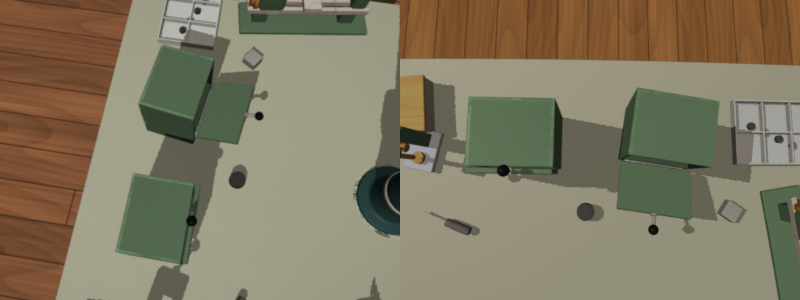

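The picture shows the open front on the right (knob near y=-0.157), the shut one on the left (knob y≈0.188). In the top view the knobs are at about (653,229) and (503,170) of the composite. Next I need the yaws.

```bash
cat >> h.py <<'E'
def pix2plane(cal,uv,z):
    K=np.array(cal['K'],float); k=cal['k1']
    q=cv2.undistortPoints(np.array(uv,float).reshape(-1,1,2),K,np.array([k,0,0,0,0.])).reshape(-1,2)
    d=np.c_[q,np.ones(len(q))]@rot(cal['attitude']).T; o=np.array(cal['xyz'])
    return o+d*((z-o[2])/d[:,2])[:,None]
E
python3 - <<'E'
from h import *
cal=get_calibration('top'); im=read_camera('top')
for n in('door_a','door_b'):
    for d in silhouettes('top',n)[:3]:
        m=d['pixels'].astype('uint8'); ys,xs=np.nonzero(m)
        print(n,round(d['p'],2),m.sum(),xs.min(),xs.max(),ys.min(),ys.max(),cv2.boxPoints(cv2.minAreaRect(np.c_[xs,ys].astype('f'))).round(1).tolist())
cv2.imwrite('pics/b.png',cv2.resize(im[120:400,80:560,::-1],None,fx=1.6,fy=1.6))
E
```

```text
door_a 0.76 9344 346 466 258 375 [[340.29998779296875, 367.5], [353.79998779296875, 256.5], [474.3999938964844, 271.20001220703125], [460.79998779296875, 382.20001220703125]]
door_b 0.76 9344 346 466 258 375 [[340.29998779296875, 367.5], [353.79998779296875, 256.5], [474.3999938964844, 271.20001220703125], [460.79998779296875, 382.20001220703125]]
```

View pics/b.png

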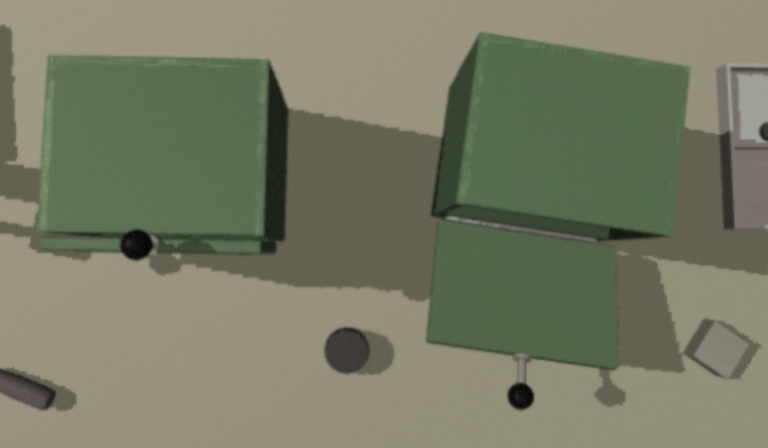

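Run:
```python
from h import *
cal=get_calibration('top')
for n,c,k in(("B",[(49,57),(267,60),(262,237),(40,232)],(136,244,.246)),("A",[(481,34),(689,68),(672,235),(459,206)],(521,396,.131))):
    P=pix2plane(cal,np.array(c)/1.6+[80,120],.208)[:,:2]
    e=[P[(i+1)%4]-P[i] for i in range(4)]
    # inward x dir = front->back ; y = right->left
    a=lambda v:round(float(np.arctan2(v[1],v[0])),3)
    yl=P[0]-P[1]+P[3]-P[2]; xl=P[0]-P[3]+P[1]-P[2]
    print(n,P.round(3).tolist(),[round(float(np.linalg.norm(v)),3) for v in e],'yaw from y',a([yl[1],-yl[0]]),'from x',a(xl),'frontmid',(P[2]+P[3])/2)
    print(' knob',pix2plane(cal,np.array([k[:2]])/1.6+[80,120],k[2]).round(4))
```

```text
B [[0.764, 0.285], [0.763, 0.088], [0.603, 0.089], [0.606, 0.285]] [0.197, 0.16, 0.196, 0.158] yaw from y -0.012 from x -0.006 frontmid [0.60429664 0.18731028]
 knob [[0.5953 0.1888 0.246 ]]
A [[0.79, -0.108], [0.761, -0.304], [0.605, -0.281], [0.631, -0.086]] [0.198, 0.157, 0.197, 0.16] yaw from y -0.139 from x -0.142 frontmid [ 0.6180161  -0.18344114]
 knob [[ 0.4485 -0.158   0.131 ]]
```

>>> {"api": "play_rows", "payload": {"deltas": [[-0.01,-0.038,-0.01,0,0.09,0,100],[-0.03,-0.07,-0.03,0,0.18,0,100],[-0.055,-0.09,-0.052,0,0.27,0,100],[-0.082,-0.1,-0.078,0,0.36,0,100],[-0.11,-0.11,-0.105,0,0.455,0,100]]}}

```text
time: 0.87
position: [0.2733, -0.4837, 0.3026]
orientation: [-1.569, 0.001, 2.995]
ft_force: [1.5, 0.2, -0.1]
gripper_width: 1.001
```

```bash
cat >> h.py <<'E'
def plan(target,yaw):
    "delta to grasp-point target with tool down, jaws along door y of a cabinet with this yaw"
    c,s=np.cos(yaw),np.sin(yaw)
    G=np.array([[-c,0,s],[-s,0,-c],[0,-1,0]]).astype(float)
    p,M,st=tool(); t=np.array(target)-[0,0,r.grip_point_offset]
    print('t',st['time'],'tcp',p.round(4),'F',np.round(st['ft_force'],1),'w',round(st['gripper_width'],3))
    print('d',(M.T@(t-p)).round(4),'rot',R.from_matrix(M.T@G).as_rotvec().round(4))
E
python3 -c "
from h import *
plan([.4485,-.158,.26],-.14)"
```

```text
t 0.8667 tcp [ 0.2733 -0.4837  0.3026] F [ 1.5  0.2 -0.1] w 1.001
d [-0.1255  0.0609 -0.348 ] rot [-0.0016 -0.007  -0.0012]
```

>>> {"api": "play_rows", "payload": {"deltas": [[-0.012,0,-0.035,0,0,0,100],[-0.025,0.005,-0.07,0,0,0,100],[-0.038,0.01,-0.105,0,0,0,100],[-0.051,0.02,-0.14,0,0,0,100],[-0.064,0.03,-0.175,0,-0.007,0,100]]}}

```text
time: 1.28
position: [0.363, -0.3185, 0.2728]
orientation: [-1.568, 0.003, 3.002]
ft_force: [0.0, -1.1, -0.5]
gripper_width: 0.998
```

>>> {"api": "play_rows", "payload": {"deltas": [[-0.012,0.005,-0.035,0,0,0,100],[-0.025,0.01,-0.07,0,0,0,100],[-0.038,0.015,-0.105,0,0,0,100],[-0.051,0.02,-0.14,0,0,0,100],[-0.061,0.03,-0.173,0,0,0,100]]}}

```text
time: 1.7
position: [0.4492, -0.154, 0.2434]
orientation: [-1.568, 0.006, 3.002]
ft_force: [0.2, -0.4, -0.5]
gripper_width: 1.001
```

Run:
```python
from h import *
im,c=look('wrist',['door_a_knob']); look('top',['door_a_knob']);look('scene',['door_a_knob'])
cv2.imwrite('pics/c.png',im[:,:,::-1])
plan([.4485,-.158,.131],-.14)
```

```text
wrist door_a_knob 0.66 [ 0.4502 -0.1557  0.1335]
top door_a_knob 0.65 [ 0.4485 -0.1564  0.1268]
scene door_a_knob 0.81 [ 0.4488 -0.1609  0.1351]
t 2.0 tcp [ 0.4473 -0.1572  0.2427] F [-0.  -0.4 -0.1] w 1.003
d [-0.0009  0.1304  0.0002] rot [-0.0034 -0.0021 -0.0031]
```

View pics/c.png

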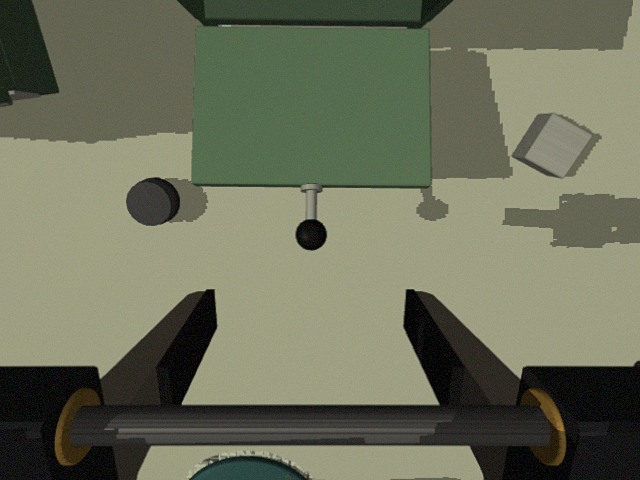

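The ball sits at (311,234), centred between the fingertips (212 and 408), and the door edge is level in the image. So the alignment is good: descend and pinch.

>>> {"api": "play_rows", "payload": {"deltas": [[0,0.035,0,0,0,0,100],[0,0.07,0,0,0,0,100],[0,0.1,0,0,0,0,100],[0,0.12,0,0,0,0,100],[0,0.13,0,0,0,0,100]]}}

```text
time: 2.42
position: [0.4455, -0.159, 0.1104]
orientation: [-1.568, -0.001, 2.996]
ft_force: [-0.3, -0.7, -1.0]
gripper_width: 1.001
```

>>> {"api": "play_rows", "payload": {"deltas": [[0,0,0,0,0,0,20],[0,0,0,0,0,0,15],[0,0,0,0,0,0,10],[0,0,0,0,0,0,5],[0,0,0,0,0,0,5]], "newtons": 30}}

```text
time: 2.83
position: [0.4464, -0.1595, 0.1117]
orientation: [-1.567, 0.002, 2.996]
ft_force: [0.4, 0.2, 0.4]
gripper_width: 0.663
```

>>> {"api": "play_rows", "payload": {"deltas": [[0,0,0,0,0,0,5],[0,0,0,0,0,0,5],[0,0,0,0,0,0,5]]}}

```text
time: 3.08
position: [0.4466, -0.1595, 0.1121]
orientation: [-1.567, 0.003, 2.996]
ft_force: [-1.0, -1.1, -0.3]
gripper_width: 0.441
```

Run:
```python
from h import *
plan([.4485,-.158,.131],-.14)
look('top',['door_a_knob'])
# arc rows: hinge radius .175, theta 1.22->0 ; cumulative (tool x, tool y)
th=np.linspace(1.22,-.02,16)
print(np.c_[th,(np.sin(th)-np.sin(1.22))*.175,-(np.cos(th)-np.cos(1.22))*.175].round(3).tolist())
```

```text
t 3.0833 tcp [ 0.4466 -0.1595  0.1121] F [-1.  -1.1 -0.3] w 0.441
d [-0.0016 -0.0002 -0.0018] rot [-0.0042 -0.0054 -0.0025]
top door_a_knob 0.98 [ 0.451  -0.1575  0.1275]
[[1.22, 0.0, -0.0], [1.137, -0.006, -0.013], [1.055, -0.012, -0.026], [0.972, -0.02, -0.039], [0.889, -0.028, -0.05], [0.807, -0.038, -0.061], [0.724, -0.048, -0.071], [0.641, -0.06, -0.08], [0.559, -0.072, -0.088], [0.476, -0.084, -0.095], [0.393, -0.097, -0.101], [0.311, -0.111, -0.106], [0.228, -0.125, -0.11], [0.145, -0.139, -0.113], [0.063, -0.153, -0.115], [-0.02, -0.168, -0.115]]
```

>>> {"api": "play_rows", "payload": {"deltas": [[-0.002,0,0,0,0,0,5],[-0.002,0,0,0,0,0,5],[-0.002,0,0,0,0,0,5],[-0.002,0,0,0,0,0,5],[-0.002,0,0,0,0,0,5]]}}

```text
time: 3.6
position: [0.4471, -0.155, 0.1112]
orientation: [-1.572, -0.003, 2.999]
ft_force: [-2.5, 10.1, 3.3]
gripper_width: 0.256
```

>>> {"api": "play_rows", "payload": {"deltas": [[0,0,0,0,0,0,5],[-0.003,-0.006,0,0,0,0,5],[-0.006,-0.013,0,0,0,0,5],[-0.009,-0.019,0,0,0,0,5],[-0.012,-0.026,0,0,0,0,5]]}}

```text
time: 4.02
position: [0.4597, -0.1566, 0.1375]
orientation: [-1.573, -0.002, 2.998]
ft_force: [4.6, -0.4, -9.8]
gripper_width: 0.248
```

Run:
```python
from h import *
plan([.4485,-.158,.131],-.14)
look('top',['door_a_knob']);look('scene',['door_a_knob'])
```

```text
t 4.0167 tcp [ 0.4597 -0.1566  0.1375] F [ 4.6 -0.4 -9.8] w 0.248
d [0.0108 0.0252 0.003 ] rot [ 0.0018 -0.0033  0.0022]
```

>>> {"api": "play_rows", "payload": {"deltas": [[-0.008,-0.013,0,0,0,0,5],[-0.016,-0.024,0,0,0,0,5],[-0.026,-0.035,0,0,0,0,5],[-0.036,-0.045,0,0,0,0,5],[-0.048,-0.054,0,0,0,0,5]]}}

```text
time: 4.63
position: [0.505, -0.1635, 0.1917]
orientation: [-1.572, -0.007, 2.998]
ft_force: [-5.1, 2.6, 0.0]
gripper_width: 0.212
```

Run:
```python
from h import *
plan([.611,-.182,.246],-.14)
look('top',['door_a_knob']);look('scene',['door_a_knob'])
```

```text
t 4.6333 tcp [ 0.505  -0.1635  0.1917] F [-5.1  2.6  0. ] w 0.212
d [-0.1073 -0.0363  0.0031] rot [ 0.0011 -0.0036  0.0068]
```

Run:
```python
from h import *
a=read_camera('scene');b,_=look('wrist',['door_a_knob'])
cv2.imwrite('pics/d.png',cv2.resize(np.hstack([cv2.resize(a[80:260,180:420],(640,480)),b])[:,:,::-1],(800,300)))
```

```text
wrist door_a_knob 0.75 [ 0.5087 -0.1611  0.2098]
```

View pics/d.png

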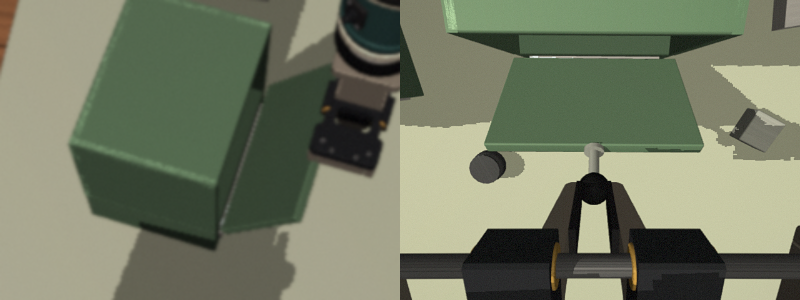

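The wrist picture shows the ball at (594,188) on the far edge of the fingertips, so the pinch sits a few mm short of centre. I'll reopen, shift forward and re-pinch.

>>> {"api": "play_rows", "payload": {"deltas": [[0,0,0,0,0,0,45],[0,0,0,0,0,0,45],[0,0,0,0,0,0,45],[-0.003,0.0,0,0,0,0,45],[-0.007,0.0,0,0,0,0,45]]}}

```text
time: 5.4
position: [0.5143, -0.1651, 0.1934]
orientation: [-1.571, -0.0, 2.998]
ft_force: [-0.7, 0.1, -0.0]
gripper_width: 0.447
```

Run:
```python
from h import *
plan([.611,-.182,.246],-.14)
a,_=look('wrist',['door_a_knob']);look('top',['door_a_knob']);look('scene',['door_a_knob'])
```

```text
t 5.4 tcp [ 0.5143 -0.1651  0.1934] F [-0.7  0.1 -0. ] w 0.447
d [-0.0981 -0.0339  0.0028] rot [ 0.0002 -0.0038  0.0004]
wrist door_a_knob 0.8 [ 0.5068 -0.1648  0.21  ]
```

>>> {"api": "play_rows", "payload": {"deltas": [[0.003,0.001,0,0,0,0,10],[0.003,0.001,0,0,0,0,5],[0.003,0.001,0,0,0,0,5],[0.003,0.001,0,0,0,0,5],[0.003,0.001,0,0,0,0,5]], "newtons": 45}}

```text
time: 6.12
position: [0.5109, -0.1643, 0.192]
orientation: [-1.571, -0.001, 2.998]
ft_force: [-0.2, 0.4, -2.1]
gripper_width: 0.218
```

>>> {"api": "play_rows", "payload": {"deltas": [[0,0,0,0,0,0,5],[0,0,0,0,0,0,5]]}}

```text
time: 6.28
position: [0.5109, -0.1643, 0.192]
orientation: [-1.571, -0.001, 2.998]
ft_force: [-0.4, -0.2, -0.2]
gripper_width: 0.218
```

Run:
```python
from h import *
plan([.6125,-.181,.246],-.14)
a,_=look('wrist',['door_a_knob'])
```

```text
t 6.2833 tcp [ 0.5109 -0.1643  0.192 ] F [-0.4 -0.2 -0.2] w 0.218
d [-0.1029 -0.0355  0.002 ] rot [ 0.0006 -0.0034  0.0014]
wrist door_a_knob 0.59 [ 0.5064 -0.1642  0.2088]
```

>>> {"api": "play_rows", "payload": {"deltas": [[-0.01,-0.007,0,0,0,0,5],[-0.019,-0.012,0,0,0,0,5],[-0.03,-0.017,0,0,0,0,5],[-0.04,-0.022,0,0,0,0,5],[-0.051,-0.025,0,0,0,0,5]]}}

```text
time: 6.8
position: [0.5592, -0.1716, 0.2182]
orientation: [-1.571, -0.007, 2.998]
ft_force: [-10.5, 1.7, 17.5]
gripper_width: 0.188
```

Run:
```python
from h import *
plan([.6125,-.181,.246],-.14)
a,_=look('wrist',['door_a_knob']);plan([.6125,-.181,.246],-.14)
```

```text
t 6.8 tcp [ 0.5592 -0.1716  0.2182] F [-10.5   1.7  17.5] w 0.188
d [-0.054  -0.0095  0.0017] rot [-0.     -0.0038  0.007 ]
wrist door_a_knob 0.8 [ 0.5539 -0.1689  0.2338]
t 6.9 tcp [ 0.5624 -0.172   0.22  ] F [-5.5  0.3 17.4] w 0.164
d [-0.0508 -0.0073  0.0017] rot [-0.0004 -0.0035  0.0002]
```

The pinch is slipping (opening down to 15 mm, ball behind the pads). The door stays where it is left, so I'll release and push the rest of the way with closed fingers.

>>> {"api": "play_rows", "payload": {"deltas": [[0,0,0,0,0,0,50],[0,0,0,0,0,0,50],[0,0,0,0,0,0,50],[0,0,0,0,0,0,50],[0,-0.02,0,0,0,0,50]]}}

```text
time: 7.32
position: [0.5597, -0.1715, 0.2361]
orientation: [-1.572, -0.008, 2.998]
ft_force: [-0.9, -0.1, -0.3]
gripper_width: 0.492
```

>>> {"api": "play_rows", "payload": {"deltas": [[0,-0.03,0,0,0,0,50],[0.02,-0.04,0,0,0,0,0],[0.05,-0.04,0,0,0,0,0],[0.07,-0.04,0,0,0,0,0],[0.075,-0.04,0,0,0,0,0]]}}

```text
time: 7.73
position: [0.4831, -0.1607, 0.2767]
orientation: [-1.571, -0.009, 2.997]
ft_force: [-0.8, 0.3, -0.5]
gripper_width: 0.231
```

Run:
```python
from h import *
plan([.6125,-.181,.246],-.14)
a,_=look('wrist',['door_a_knob']);b,_=look('top',['door_a_knob']);look('scene',['door_a_knob'])
cv2.imwrite('pics/e.png',cv2.resize(np.hstack([b,a])[:,:,::-1],(800,300)))
```

```text
t 7.7333 tcp [ 0.4831 -0.1607  0.2767] F [-0.8  0.3 -0.5] w 0.231
d [-0.1314  0.0482  0.0015] rot [ 0.0001 -0.0041  0.0095]
wrist door_a_knob 0.71 [ 0.5565 -0.1706  0.2363]
top door_a_knob 0.72 [ 0.5552 -0.1716  0.2318]
scene door_a_knob 0.65 [ 0.5549 -0.1739  0.2362]
```

View pics/e.png

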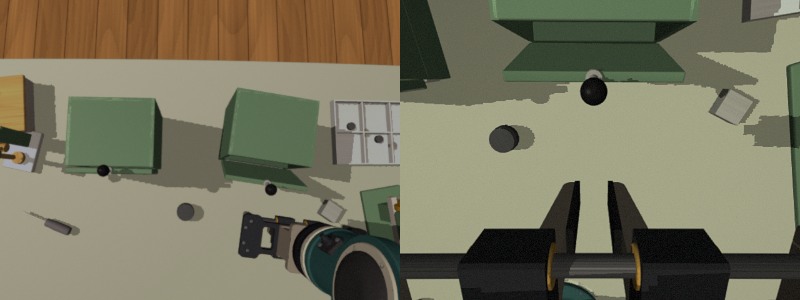

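>>> {"api": "play_rows", "payload": {"deltas": [[0,0.02,0,0,0,0,0],[0,0.04,0,0,0,0,0],[0,0.05,0,0,0,0,0],[-0.02,0.05,0,0,0,0,0],[-0.04,0.05,0,0,0,0,0]]}}

```text
time: 8.45
position: [0.526, -0.1665, 0.2251]
orientation: [-1.572, -0.01, 2.998]
ft_force: [0.0, -1.0, -0.2]
gripper_width: 0.001
```

>>> {"api": "play_rows", "payload": {"deltas": [[-0.01,0,0,0,0,0,0],[-0.02,0,0,0,0,0,0],[-0.03,0,0,0,0,0,0],[-0.038,0,0,0,0,0,0],[-0.045,0,0,0,0,0,0]]}}

```text
time: 8.87
position: [0.5732, -0.1734, 0.2314]
orientation: [-1.571, -0.004, 2.998]
ft_force: [-9.1, 1.6, 35.1]
gripper_width: 0.005
```

Run:
```python
from h import *
plan([.6125,-.181,.246],-.14)
a,_=look('wrist',['door_a_knob']);b,_=look('top',['door_a_knob']);look('scene',['door_a_knob'])
```

```text
t 8.8667 tcp [ 0.5732 -0.1734  0.2314] F [-9.1  1.6 35.1] w 0.005
d [-0.04    0.004   0.0019] rot [-0.0002 -0.0033  0.0038]
wrist door_a_knob 0.94 [ 0.5858 -0.1743  0.2428]
top door_a_knob 0.95 [ 0.5851 -0.1759  0.2374]
scene door_a_knob 0.94 [ 0.5839 -0.1793  0.2455]
```

The knob is now about 28 mm short of shut (~0.16 rad), with some upward wedge load. I'll relieve it upward and push the rest gently.

>>> {"api": "play_rows", "payload": {"deltas": [[-0.003,-0.004,0,0,0,0,0],[-0.008,-0.005,0,0,0,0,0],[-0.014,-0.005,0,0,0,0,0],[-0.018,-0.005,0,0,0,0,0],[-0.02,-0.005,0,0,0,0,0]]}}

```text
time: 9.58
position: [0.5946, -0.1764, 0.2354]
orientation: [-1.571, -0.001, 2.998]
ft_force: [-0.4, 0.6, -0.6]
gripper_width: 0.004
```

Run:
```python
from h import *
plan([.6125,-.181,.246],-.14)
a,_=look('wrist',['door_a_knob']);b,_=look('top',['door_a_knob']);look('scene',['door_a_knob'])
```

```text
t 9.5833 tcp [ 0.5946 -0.1764  0.2354] F [-0.4  0.6 -0.6] w 0.004
d [-0.0184  0.008   0.002 ] rot [ 0.0002 -0.0032  0.001 ]
top door_a_knob 0.82 [ 0.5855 -0.1728  0.2403]
```

Run:
```python
from h import *
a=read_camera('wrist');b=read_camera('scene')
cv2.imwrite('pics/f.png',np.hstack([cv2.resize(b[90:240,200:400],(533,400)),cv2.resize(a[0:300,200:440],(267,400))])[:,:,::-1])
```

```text
(no output)
```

View pics/f.png

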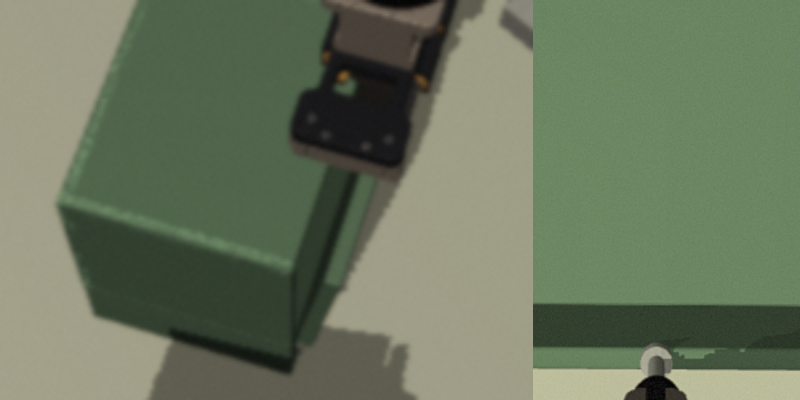

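Run:
```python
from h import *
p,M,s=tool();cal=get_calibration('wrist');a=read_camera('wrist')
def proj(X):
    q=rot(cal['attitude']).T@(np.array(X)-cal['xyz']); x=q[:2]/q[2]; x=x*(1+cal['k1']*(x@x)); K=np.array(cal['K']); return (K[:2,:2]@x+K[:2,2]).round(1)
print(s['gripper_width'],'cam in tool',M.T@(np.array(cal['xyz'])-p))
for h in(0,-.019):
  for z in(-.046,0,.046):
    for x in (-.01,.01): print(h,z,x,proj(p+M@np.array([x,h,z])))
u=proj([.585,-.1765,.243]);print('ball would be',u, 'shutball',proj([.613,-.181,.246]))
cv2.imwrite('pics/g.png',cv2.resize(a[180:480,200:440,::-1],(480,600)))
```

```text
0.004710423118507152 cam in tool [-0.08433535 -0.19441971 -0.00029389]
0 -0.046 -0.01 [225.7 271.5]
0 -0.046 0.01 [228.  305.1]
0 0 -0.01 [310.7 271.5]
0 0 0.01 [310.7 305.1]
0 0.046 -0.01 [395.8 271.5]
0 0.046 0.01 [393.4 305.2]
-0.019 -0.046 -0.01 [217.6 285.2]
-0.019 -0.046 0.01 [220.4 321.6]
-0.019 0 -0.01 [310.8 285.3]
-0.019 0 0.01 [310.8 321.6]
-0.019 0.046 -0.01 [404.  285.3]
-0.019 0.046 0.01 [401.2 321.7]
ball would be [313.2 309. ] shutball [314.3 261.3]
```

View pics/g.png

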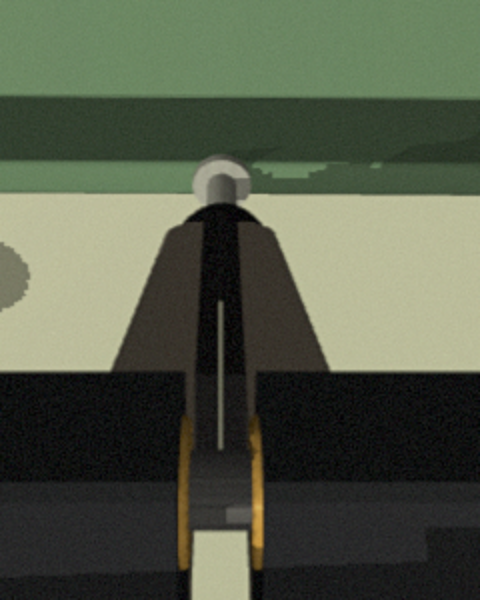

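The fingertips appear at crop y≈222, which is image row 291, on top of the ball. The stated TCP would project to row 271. Together with the ride-over and the slipping pinch, this says the real finger ends sit about 27 mm above the reported TCP. I'll back off, go about 27 mm lower, and push again.

>>> {"api": "play_rows", "payload": {"deltas": [[0,-0.015,0,0,0,0,0],[0.025,-0.015,0,0,0,0,0],[0.05,-0.01,0,0,0,0,0],[0.06,0.01,0,0,0,0,0],[0.06,0.032,0,0,0,0,0]]}}

```text
time: 10.45
position: [0.534, -0.1683, 0.2062]
orientation: [-1.569, 0.004, 2.998]
ft_force: [-0.5, -0.1, -1.5]
gripper_width: 0.007
```

>>> {"api": "play_rows", "payload": {"deltas": [[0,0,0,0,0,0,0],[-0.015,0,0,0,0,0,0],[-0.03,0,0,0,0,0,0],[-0.037,0,0,0,0,0,0],[-0.044,0,0,0,0,0,0]]}}

```text
time: 10.87
position: [0.5775, -0.1746, 0.2071]
orientation: [-1.569, 0.003, 2.998]
ft_force: [-4.2, 0.2, 2.6]
gripper_width: 0.005
```

Run:
```python
from h import *
plan([.6125,-.181,.246],-.14)
a,_=look('wrist',['door_a_knob']);b,_=look('top',['door_a_knob']);look('scene',['door_a_knob'])
```

```text
t 10.8667 tcp [ 0.5775 -0.1746  0.2071] F [-4.2  0.2  2.6] w 0.005
d [-0.0356 -0.0201  0.0013] rot [-0.002  -0.004  -0.0029]
wrist door_a_knob 0.97 [ 0.6    -0.1761  0.2471]
scene door_a_knob 0.79 [ 0.5994 -0.1818  0.2468]
```

Clean push now (4 N, ball 22 mm ahead as expected). About 14 mm to go.

>>> {"api": "play_rows", "payload": {"deltas": [[-0.004,0,0,0,0,0,0],[-0.008,0,0,0,0,0,0],[-0.012,0,0,0,0,0,0],[-0.014,0,0,0,0,0,0],[-0.016,0,0,0,0,0,0]]}}

```text
time: 11.58
position: [0.5898, -0.1764, 0.2066]
orientation: [-1.569, -0.004, 2.997]
ft_force: [-18.7, 2.4, 13.2]
gripper_width: 0.003
```

Run:
```python
from h import *
plan([.6125,-.181,.246],-.14)
a,_=look('wrist',['door_a_knob']);look('scene',['door_a_knob'])
plan([.6125,-.181,.246],-.14)
```

```text
t 11.5833 tcp [ 0.5898 -0.1764  0.2066] F [-18.7   2.4  13.2] w 0.003
d [-0.0231 -0.0208  0.0013] rot [-0.0022 -0.0042  0.0041]
wrist door_a_knob 0.86 [ 0.6124 -0.18    0.2476]
scene door_a_knob 0.66 [ 0.6076 -0.1847  0.2444]
t 11.7833 tcp [ 0.5897 -0.1764  0.2066] F [-14.1   1.7  10.3] w 0.002
d [-0.0232 -0.0207  0.0013] rot [-0.0022 -0.0042  0.0036]
```

Door A is against its stop (18 N), with the ball at the shut point. Backing off, lifting, and going over to B.

>>> {"api": "play_rows", "payload": {"deltas": [[0.015,0,0,0,0,0,0],[0.03,-0.03,0,0,0,0,0],[0.03,-0.065,-0.01,0,0,0,50],[0.03,-0.09,-0.04,0,0,0,70],[0.03,-0.1,-0.078,0,-0.05,0,70]]}}

```text
time: 12.2
position: [0.5741, -0.0974, 0.311]
orientation: [-1.567, 0.005, 3.041]
ft_force: [0.8, 1.1, -0.1]
gripper_width: 0.197
```

Run:
```python
from h import *
plan([.596,.1885,.32],-.01)
look('top',['door_a_knob'])
```

```text
t 12.2 tcp [ 0.5741 -0.0974  0.311 ] F [ 0.8  1.1 -0.1] w 0.197
d [ 0.0068  0.0086 -0.2867] rot [-0.004  -0.0903 -0.0044]
```

>>> {"api": "play_rows", "payload": {"deltas": [[0,0,-0.036,0,-0.03,0,70],[0,0,-0.073,0,-0.06,0,70],[0,0,-0.11,0,-0.09,0,70],[0,0,-0.147,0,-0.09,0,70],[0.003,0,-0.184,0,-0.09,0,70]]}}

```text
time: 12.72
position: [0.5879, 0.0981, 0.31]
orientation: [-1.573, 0.005, -3.135]
ft_force: [0.5, -1.0, 0.0]
gripper_width: 0.652
```

>>> {"api": "play_rows", "payload": {"deltas": [[0,0,-0.035,0,0,0,70],[-0.003,0,-0.07,0,0,0,70],[-0.006,0,-0.1,0,0,0,70],[-0.006,0,-0.1,0,0,0,70]]}}

```text
time: 13.05
position: [0.5922, 0.2065, 0.3096]
orientation: [-1.578, 0.005, -3.126]
ft_force: [-0.9, 0.3, -0.8]
gripper_width: 0.705
```

Run:
```python
from h import *
im,_=look('wrist',['door_b_knob']);look('top',['door_b_knob','door_a_knob']);look('scene',['door_b_knob','door_a_knob'])
plan([.597,.1885,.246-.027],-.01)
cv2.imwrite('pics/i.png',im[:,:,::-1])
```

```text
wrist door_b_knob 0.93 [0.596  0.1915 0.243 ]
top door_a_knob 0.77 [ 0.6132 -0.1796  0.2419]
scene door_a_knob 0.74 [ 0.6095 -0.1822  0.2452]
t 13.45 tcp [0.5938 0.1966 0.3102] F [ 0.9 -0.3 -0.4] w 0.703
d [-0.0026  0.11    0.0083] rot [ 0.0014  0.0139 -0.0056]
```

View pics/i.png

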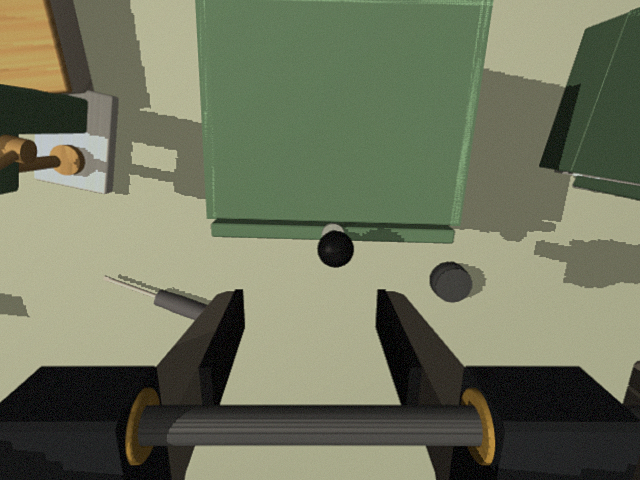

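Picture: knob B at (336,249), fingers centred at 310, so about 8 mm to the right. Door A's knob is measured at its shut place. Descending and pinching.

>>> {"api": "play_rows", "payload": {"deltas": [[-0.002,0.02,0.007,0,0.018,0,70],[-0.002,0.05,0.007,0,0.018,0,70],[-0.002,0.08,0.007,0,0.018,0,70],[-0.002,0.1,0.007,0,0.018,0,70],[-0.002,0.11,0.007,0,0.018,0,70]]}}

```text
time: 13.87
position: [0.5952, 0.188, 0.1973]
orientation: [-1.571, 0.002, 3.126]
ft_force: [-0.3, 0.2, -0.1]
gripper_width: 0.698
```

>>> {"api": "play_rows", "payload": {"deltas": [[0,0,0,0,0,0,20],[0,0,0,0,0,0,10],[0,0,0,0,0,0,10],[0,0,0,0,0,0,10],[0,0,0,0,0,0,10]], "newtons": 40}}

```text
time: 14.28
position: [0.596, 0.1883, 0.1988]
orientation: [-1.571, 0.004, 3.126]
ft_force: [0.2, -0.9, -0.3]
gripper_width: 0.361
```

>>> {"api": "play_rows", "payload": {"deltas": [[0,0,0,0,0,0,10],[0,0,0,0,0,0,10],[0,0,0,0,0,0,10],[0,0,0,0,0,0,10]]}}

```text
time: 14.62
position: [0.5963, 0.1893, 0.1996]
orientation: [-1.573, 0.005, 3.127]
ft_force: [0.2, 1.3, 2.1]
gripper_width: 0.255
```

Run:
```python
from h import *
plan([.597,.1885,.246-.027],-.01)
look('wrist',['door_b_knob'])
```

```text
t 14.6167 tcp [0.5963 0.1893 0.1996] F [0.2 1.3 2.1] w 0.255
d [-0.0008 -0.0007  0.0008] rot [ 0.0017 -0.005  -0.0054]
wrist door_b_knob 0.64 [0.5958 0.1896 0.2425]
```

>>> {"api": "play_rows", "payload": {"deltas": [[0.009,0,0,0,0,0,10],[0.0175,0.001,0,0,0,0,10],[0.026,0.002,0,0,0,0,10],[0.035,0.0035,0,0,0,0,10],[0.043,0.0055,0,0,0,0,10]]}}

```text
time: 15.13
position: [0.5532, 0.1898, 0.1938]
orientation: [-1.573, 0.007, 3.126]
ft_force: [5.5, 3.0, -1.9]
gripper_width: 0.259
```

Run:
```python
from h import *
plan([.597,.1885,.246-.027],-.01)
look('wrist',['door_b_knob'])
plan([.597,.1885,.246-.027],-.01)
```

```text
t 15.1333 tcp [0.5532 0.1898 0.1938] F [ 5.5  3.  -1.9] w 0.259
d [-0.0439 -0.0062  0.0006] rot [ 0.002  -0.0052 -0.007 ]
wrist door_b_knob 0.6 [0.5541 0.1925 0.236 ]
t 15.2333 tcp [0.5512 0.1898 0.1934] F [-0.2  1.5 -1.4] w 0.265
d [-0.0458 -0.0068  0.0006] rot [ 0.0008 -0.0043 -0.0032]
```

The ball follows the pinch, at 5 N. Continuing along the arc.

>>> {"api": "play_rows", "payload": {"deltas": [[0.015,0.005,0,0,0,0,10],[0.031,0.011,0,0,0,0,10],[0.0465,0.02,0,0,0,0,10],[0.061,0.03,0,0,0,0,10],[0.074,0.041,0,0,0,0,10]]}}

```text
time: 15.65
position: [0.4773, 0.1906, 0.1529]
orientation: [-1.571, 0.005, 3.127]
ft_force: [3.3, 1.6, 0.7]
gripper_width: 0.259
```

Run:
```python
from h import *
look('wrist',['door_b_knob'])
plan([.597,.1885,.246-.027],-.01)
```

```text
wrist door_b_knob 0.63 [0.4772 0.1928 0.1964]
t 15.75 tcp [0.4747 0.1906 0.151 ] F [-1.7  2.1 -4.1] w 0.26
d [-0.1223 -0.0494  0.0005] rot [-0.0004 -0.0032  0.0005]
```

>>> {"api": "play_rows", "payload": {"deltas": [[0.01,0.01,0,0,0,0,10],[0.02,0.023,0,0,0,0,10],[0.03,0.038,0,0,0,0,10],[0.038,0.053,0,0,0,0,10],[0.044,0.069,0,0,0,0,10]]}}

```text
time: 16.17
position: [0.4304, 0.1911, 0.0823]
orientation: [-1.57, -0.001, 3.128]
ft_force: [-1.4, 0.3, 3.3]
gripper_width: 0.259
```

Run:
```python
from h import *
look('wrist',['door_b_knob'])
plan([.597-.1745,.1885,.084-.027],-.01)
```

```text
wrist door_b_knob 0.85 [0.4318 0.1894 0.1279]
t 16.2667 tcp [0.4296 0.1911 0.0808] F [-1.   2.6 -3.3] w 0.26
d [0.0069 0.0425 0.0026] rot [-0.001  -0.0026  0.0037]
```

>>> {"api": "play_rows", "payload": {"deltas": [[0.003,0.012,0,0,0,0,10],[0.005,0.023,0,0,0,0,10],[0.006,0.033,0,0,0,0,10],[0.006,0.039,0,0,0,0,10],[0.006,0.042,0,0,0,0,10]]}}

```text
time: 16.68
position: [0.4212, 0.1911, 0.0385]
orientation: [-1.568, -0.009, 3.129]
ft_force: [-7.3, 3.6, 3.3]
gripper_width: 0.261
```

Run:
```python
from h import *
look('wrist',['door_b_knob'])
plan([.597-.1745,.1885,.084-.027],-.01)
```

```text
wrist door_b_knob 0.61 [0.4219 0.1918 0.0819]
t 16.7833 tcp [0.4212 0.1911 0.0384] F [-5.7  3.9 -3.8] w 0.261
d [-0.0014  0.0001  0.0026] rot [-0.0029 -0.002   0.0092]
```

Ball at 82 mm, so it is on the stop. Release, then rise.

>>> {"api": "play_rows", "payload": {"deltas": [[0,0,0,0,0,0,70],[0,0,0,0,0,0,70],[0,0,0,0,0,0,70],[0,0,0,0,0,0,70],[0,0,0,0,0,0,70]]}}

```text
time: 17.2
position: [0.4217, 0.1907, 0.0387]
orientation: [-1.567, -0.009, 3.129]
ft_force: [-0.0, -0.3, -0.9]
gripper_width: 0.599
```

>>> {"api": "play_rows", "payload": {"deltas": [[0,0,0,0,0,0,70],[0,-0.02,0,0,0,0,70],[0,-0.05,0,0,0,0,70],[0,-0.09,0,0,0,0,70],[0,-0.12,0,0,0,0,70]]}}

```text
time: 17.62
position: [0.4229, 0.1913, 0.161]
orientation: [-1.568, -0.008, 3.129]
ft_force: [-0.3, 1.3, -0.1]
gripper_width: 0.701
```

>>> {"api": "play_rows", "payload": {"deltas": [[0,-0.02,0,0,0,0,70],[0,-0.03,0,0,0,0,70],[0,-0.03,0,0,0,0,70],[0,-0.03,0,0,0,0,70]]}}

```text
time: 17.95
position: [0.4229, 0.191, 0.1904]
orientation: [-1.567, -0.008, 3.129]
ft_force: [0.7, -0.4, 0.2]
gripper_width: 0.698
```

Run:
```python
from h import *
a,_=look('wrist',['door_b_knob'])
b,_=look('scene',['door_b_knob','door_a_knob']);look('top',['door_b_knob','door_a_knob'])
plan([.597-.1745,.1885,.084-.027],-.01)
cv2.imwrite('pics/j.png',cv2.resize(np.hstack([b,a])[:,:,::-1],(800,300)))
```

```text
wrist door_b_knob 0.92 [0.4213 0.1906 0.0838]
scene door_b_knob 0.94 [0.425  0.1878 0.0817]
scene door_a_knob 0.97 [ 0.6097 -0.1809  0.2485]
top door_b_knob 0.67 [0.4217 0.1902 0.0954]
top door_a_knob 0.82 [ 0.6145 -0.1812  0.2407]
t 18.35 tcp [0.4228 0.1914 0.1903] F [ 0.2 -0.1 -0.3] w 0.703
d [-0.0012  0.152   0.0024] rot [-0.0031 -0.0023  0.0095]
```

View pics/j.png

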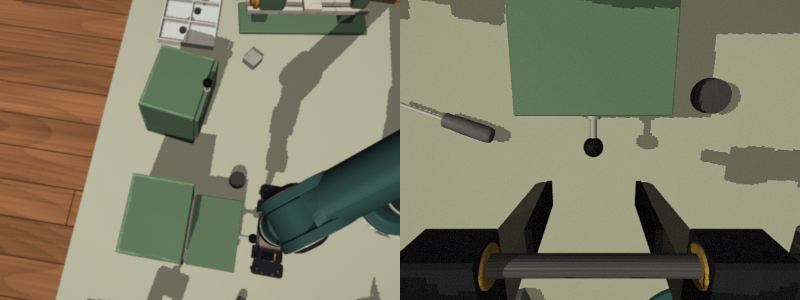

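The scene view shows A shut (knob at (207,85)) and B flat down (knob at (253,238)), with the gripper clear above it.

```bash
python3 -c "
from h import *
r.hand_in()"
```

```text
the job is handed in; nothing more can be done
```

The front that hung open is shut, and the other front hangs fully down and is released. I handed the job in at about 18.4 s; no verdict was reported.

**Last checks:**
- **Door A (shut):** its knob measured at (0.61, −0.181, 0.241–0.249). It should be at a height of 0.246 m when shut. It had reached its stop at about 18 N.
- **Door B (down):** its knob measured at (0.42, 0.19, 0.082–0.084) in two cameras, against 0.083 m on its stop. The top camera gave a height of 0.095 m; its heights from above are the weaker ones, and this still means about 1.43 rad, above the 1.32 needed.
- **Gripper:** open, with its reported TCP about 0.1 m above knob B, and no force reading beyond noise.

**What went wrong on the way:**
- **Door A pinch:** the pinch on knob A slipped twice, and a first push with closed fingers rode over the ball, with up to 35 N at the wrist.
- **Likely cause:** the wrist picture and these contacts suggest the real fingertips end about 27 mm short of the stated TCP. I did not check this any other way. Working 27 mm lower, both the push on A and the pinch on B went cleanly.
- **Pinch width:** the pinch on B read 23–24 mm for a 26 mm ball, but the knob followed it throughout.

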